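# Index the sample carousel one hole

### The job

Bring the red-lidded pot to the red pointer of the sample carousel: press the red spring plunger down out of its hole with the fingertips, turn the table one hole the way that takes the pot to the pointer, not the other way, and let the plunger spring fully up into that hole. Work only on the plunger and its two blue paddles: do not touch or lift the pot and bottles on the table, and leave the jar, the vial and the timer beside the carousel where they stand.

Things in the scene. Friction and masses are not known exactly. Their poses are not given: they have to be found in the camera images.
- carousel: Fixed grey base of the sample carousel, about 310 mm across; origin on the worktop under the turning axis, z up. Its +x axis runs from the turning axis to the red pointer (a 10 mm post 128 mm from the axis, 221 mm high, with a red arrow at its top pointing inward, on the side away from the robot).
- axis_top (a point): Point on the vertical turning axis, at the height of the table top, 62 mm above the worktop.
- middle_hole (a point): Mouth of the middle hole of the steel index sector, a fixed plate on the base opposite the pointer, 125 to 167 mm from the axis, 8 mm thick, its top 44 mm above the worktop. Three 21 mm holes lie on a circle of 145 mm radius, this one and one 60 degrees to either side, joined by a narrow arc slot.
- turntable (a joint): Angle in rad of the white turning table (226 mm across, top 62 mm above the worktop; six wells with 10 mm rims, 60 degrees apart, 75 mm from the axis); counter-clockwise from above is positive. Starts at 0 in the middle hole; next holes at +1.047 and -1.047; stops at +-1.31. About 1 N at the plunger turns it, 2 to 3 N while the plunger rubs under the sector; it stays where it is left.
- plunger (a joint): How far the plunger is pressed down, in m: 0 fully up, 0.014 at the bottom; the spring pushes up with 3 N to 7 N. Up in a hole it locks the table (1 degree of play); pressed over 0.009 it is out and the table turns. Let go between holes it stays under the sector at about 0.0085 and the table still turns; at the next hole it springs up to 0 and locks.
- paddle_left (a point): Middle of the top edge, inner face, of one of two upright blue paddles on the table's arm; the plunger is midway between them. Inner faces 60 mm apart along the direction of travel, each 44 mm long radially, 6 mm thick, top 104 mm above the worktop, 18 mm over the plunger's cap. A fingertip between them turns the table by pushing one sideways.
- paddle_right (a point): The same point of the other paddle.
- plunger_top (a point): Centre of the top of the plunger's red cap (40 mm across), on the turning arm 145 mm from the axis; 86 mm above the worktop when up. It moves with the plunger and the table. It starts on the side of the carousel opposite the pointer.
- pointer_place (a point): Point on the table top (62 mm above the worktop) 75 mm from the turning axis, in front of the pointer; fixed to the base, it does not turn. The pot's underside centre must come here.
- red_pot: Small brown pot with a red screw lid, 59 mm across, 58 mm high, loose in a well of the turning table, one well (60 degrees) to one side or the other of the pointer; origin at the centre of its underside, 62 mm above the worktop.
- brown_bottle: Brown bottle with black cap, 56 mm across, 120 mm high, loose in the well on the other side of the pointer; origin at the centre of its underside.
- white_bottle: White dropper bottle, 54 mm across, 133 mm high, loose in the well that stands at the pointer at the start; origin at the centre of its underside.
- specimen_jar: Bystander: pale specimen jar with red lid, 64 mm across, 75 mm high, standing on the worktop left of the carousel; origin at the centre of its underside.
- glass_vial: Bystander: stoppered glass vial, 30 mm across, 70 mm high, on the worktop right of the carousel; origin at the centre of its underside.
- bench_timer: Bystander: flat white bench timer, 45x70x29 mm, on the worktop in front of the carousel to the left; origin at the centre of its underside.
Things that resemble listed ones, but are neither listed nor needed, are in the scene too. What is shaped like the red_pot but orange or yellow is not meant.

How it is judged:
By the outcome, as a careful person would: the job done as asked, in the order asked, and still so for the second after the job is handed in, with the robot touching nothing.
It also fails if it takes over 45 s, if anything falls off the work surface, if the arm or the gripper's body presses on something with over 40 N, if the wrist force passes 120 N, or if a joint passes its speed limit or range.

### The arm

A 6-joint arm with a two-finger parallel gripper is mounted at the origin on a cart in front of the work surface, level with it; the furniture and walls round the work are solid. World frame = base frame: x ahead of the robot, y to its left, z up, the work surface at z = 0. Lengths are in m, angles in rad, forces in N, time in s.
With the tool pointing down it reaches from about 0.375 to 0.975 m from the base axis. Payload 3.8 kg.
Tool frame: the origin (TCP) lies at the very end of the fingers, on their centre line; the grasp point (between the pads) lies behind it (bot.tcp_to_grasp is the y of the grasp point in the tool frame, in m); y points along the fingers, z is the direction in which the jaws open and shut, and the axes are right-handed (so a half turn about y gives the same grasp; the last joint's range is limited). The gripper opens to 85 mm and grips with 20 to 120 N. Pads are 22 mm wide; open, the fingers measure 114 mm over their backs; the gripper's body (76 mm by 85 mm) begins 54 mm behind the grasp point. The pads swing forward as they close: fully open they stand 13 mm farther back than shut.
Start: joints at [-1.239, 0.264, 1.604, -0, 1.274, -0.037], TCP at [0.243, -0.63, 0.231] pointing down, gripper open.
Joint ranges: [-2.63, 2.63], [-0.94, 2.18], [0.31, 2.57], [-1.31, 4.45], [0, 2.66], [-2.55, 2.55]. Speed limits (rad/s): [2.57, 2.57, 3.14, 3.14, 3.14, 3.14].

### API

Orientations are given as a rotation vector (axis times angle).
In Python, from workcell import bot, optics, workorder gives the robot as it stands.
- The arm moves only by the shell command python3 -m handwheel 'ROWS' [FORCE]. ROWS is JSON, a list of rows, each a list of 7 numbers: the shift along the tool's x, y, z in m, then the turn, a rotation vector about the tool's x, y, z in rad, then the opening, from 0 (shut) to 1 (fully open). A call has 1 to 8 rows; each row shifts and turns the commanded pose from where the row before left it, along the tool's axes as they then stand; what a row does not reach is not made up. A row lasts 1/8 s, in which the tool goes at most 62.5 mm and 10.7 degrees, less where a joint would pass 70% of its speed; a pose out of reach is approached as far as the arm can. A call with a gripper value outside its range is refused whole. The fingers move at their own pace and stop on an object; FORCE is the grip in N (left out, the last holds). Time passes only in rows, so rows that do not move let the fingers close. It gives the time, the measured TCP pose, the force and the opening at its end, in the units of the state.
- bot.read_state(): the state, without advancing time (a new reading comes with each control period).
- optics.read_camera(name): name is "side" or "top" or "wrist"; returns a dict with "image" (420x560x3 uint8, red, green, blue), "z_map" (420x560 float32, m along the optical axis (not along the pixel's ray), 0 where there is no reading), "mtx" (3x3 intrinsics, pixels), "world_from_camera" (4x4, takes a point from camera to world coordinates); the wrist camera has in their place "hand_eye" (4x4, takes a point from camera to tool coordinates, whose origin is the TCP and whose axes are the tool frame's). Camera axes: x right, y down, z forward; pixel columns grow to the right and rows downward; lengths in m; the calibration is good to about 2 mm. A picture is of the moment at which its call begins: read the wrist's pose just before it.
- workorder.finish_job(): hands the job in, once; it reports no verdict.
The state is a dict: "time": time; "q": joint angles; "joint_vel": joint speeds; "joint_torque": joint torques, N m; "tool_pos": TCP position; "tcp_rot": TCP orientation; "wrist_force": force on the tool from outside, world axes, zero at the start; "torque": the same for the moment, N m; "width": opening from 0.0 (shut) to 1.0 (fully open).
Only numpy, scipy, OpenCV 4.12 (cv2) and the standard library are available. Lean on these libraries where they do the work, as an engineer would, in place of code of your own. Each camera call takes 0.05 s, during which the arm holds its last target.

## Working session

There is one attempt and no reset: what is moved stays moved. The work goes in short steps, Python scripts to look and compute and a shell command to move; the robot and the scene stay as the last step left them, time stands still between calls to the robot, and variables do not carry over. Pictures are saved under pics/ and viewed, and the job is handed in when it is done.

```bash
ls; mkdir -p pics; python3 - <<'E'
from workcell import bot, optics
import cv2, numpy as np
s=bot.read_state(); print(s, bot.tcp_to_grasp)
for n in ["top","side"]:
    c=optics.read_camera(n); cv2.imwrite(f"pics/{n}0.png",c["image"][:,:,::-1]); np.savez(f"pics/{n}0.npz",**c)
    print(n,c["mtx"].round(1).tolist(),c["world_from_camera"].round(3).tolist())
E
```

```text
pics
{'time': 0.0, 'q': array([-1.23888122e+00,  2.64765781e-01,  1.60537735e+00,  1.75710647e-05,
        1.27368309e+00, -3.68905577e-02]), 'joint_vel': array([-5.51821382e-04, -4.99763601e-05,  1.49313979e-03,  7.59526568e-04,
        5.01550023e-04, -1.53904320e-03]), 'joint_torque': array([-2.42004055e-03, -5.15115559e+01, -3.67311859e+01, -9.56935855e-05,
        1.29425238e-02,  3.86911972e-05]), 'tool_pos': array([ 0.2431113 , -0.62892067,  0.2299517 ]), 'tcp_rot': array([-0.377126  ,  2.02247127, -2.01792597]), 'wrist_force': array([0.23288526, 0.85766828, 0.05292123]), 'torque': array([-0.08349331, -0.03021087,  0.04378208]), 'width': 1.0003349762586415} -0.0187
top [[476.8, 0.0, 281.4], [0.0, 476.8, 218.3], [0.0, 0.0, 1.0]] [[-0.012, -0.992, 0.124, 0.385], [-1.0, 0.012, 0.001, 0.017], [-0.002, -0.124, -0.992, 1.236], [0.0, 0.0, 0.0, 1.0]]
side [[394.2, 0.0, 281.3], [0.0, 394.2, 214.0], [0.0, 0.0, 1.0]] [[0.998, -0.032, 0.061, 0.486], [-0.067, -0.651, 0.756, -0.654], [0.015, -0.758, -0.652, 0.642], [0.0, 0.0, 0.0, 1.0]]
```

View pics/top0.png

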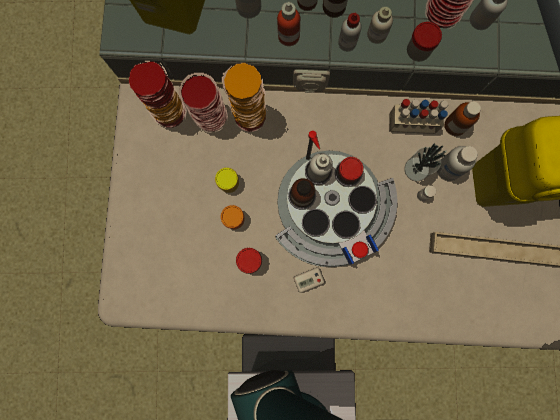

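View pics/side0.png

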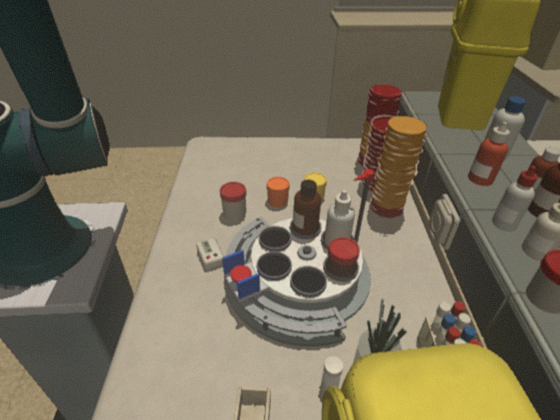

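The top view shows the axis near (333,198), the pointer at (313,135), the red pot at (350,168) on the right of the pointer, and the plunger at (360,250). The pot therefore has to go counter-clockwise (+), which takes the plunger to the robot's right. Next I'll measure the positions.

```bash
cat > h.py <<'E'
import numpy as np, cv2
def ray(c,u,v,z):
    K=c["mtx"];T=c["world_from_camera"]
    d=T[:3,:3]@np.linalg.inv(K)@[u,v,1]; o=T[:3,3]
    return o+d*(z-o[2])/d[2]
def blobs(img,lo,hi,minA=15):
    hsv=cv2.cvtColor(img,cv2.COLOR_RGB2HSV)
    m=cv2.inRange(hsv,lo,hi)
    if lo[0]==0: m|=cv2.inRange(hsv,(172,lo[1],lo[2]),(180,255,255))
    n,l,st,ce=cv2.connectedComponentsWithStats(m)
    return [(st[i,4],ce[i],l==i) for i in range(1,n) if st[i,4]>=minA]
E
python3 - <<'E'
import numpy as np,cv2
from h import *
for n in ["top","side"]:
    c=dict(np.load(f"pics/{n}0.npz"))
    print(n)
    for nm,lo,hi,z in [("red",(0,140,70),(6,255,255),.086),("blue",(105,130,60),(130,255,255),.104)]:
        for a,ce,m in blobs(c["image"],lo,hi):
            vs=c["z_map"][m]; d=np.median(vs[vs>0]) if (vs>0).any() else 0
            p=c["world_from_camera"]@np.r_[np.linalg.inv(c["mtx"])@[*ce,1]*d,1]
            if p[0]<0.85: print(nm,a,ce.round(1),"depth",p[:3].round(4),"plane",z,ray(c,*ce,z).round(4))
    im=c["image"]
    x0,x1,y0,y1=(260,410,110,285) if n=="top" else (215,380,160,350)
    cv2.imwrite(f"pics/{n}z.png",cv2.resize(im[y0:y1,x0:x1,::-1],None,fx=3.4 if n=="top" else 3,fy=3.4 if n=="top" else 3,interpolation=cv2.INTER_CUBIC))
c=dict(np.load("pics/top0.npz"));print("axis",ray(c,333,198,.066),"arrow",ray(c,313,135,.221))
# table white ellipse
E
```

```text
top
red 983 [146.6  78.4] depth [0.83   0.3147 0.2188] plane 0.086 [0.8881 0.3536 0.086 ]
red 867 [198.4  91.8] depth [0.8158 0.2069 0.1734] plane 0.086 [0.8513 0.2225 0.086 ]
red 41 [405.8 102. ] depth [ 0.806  -0.2887  0.1179] plane 0.086 [ 0.818  -0.2974  0.086 ]
red 38 [434.  103.5] depth [ 0.8016 -0.3573  0.1168] plane 0.086 [ 0.8131 -0.3677  0.086 ]
red 42 [424.5 112.1] depth [ 0.7806 -0.3336  0.1153] plane 0.086 [ 0.791  -0.3428  0.086 ]
red 95 [313.7 137.6] depth [ 0.6897 -0.0555  0.2175] plane 0.086 [ 0.729  -0.0649  0.086 ]
red 439 [350.7 168. ] depth [ 0.6434 -0.1496  0.118 ] plane 0.086 [ 0.6508 -0.1544  0.086 ]
red 207 [359.6 249.4] depth [ 0.4505 -0.1698  0.085 ] plane 0.086 [ 0.4504 -0.1697  0.086 ]
red 504 [248.2 259.9] depth [0.4289 0.0997 0.0728] plane 0.086 [0.4284 0.0988 0.086 ]
blue 26 [425. 103.] depth [ 0.8027 -0.335   0.1181] plane 0.104 [ 0.808  -0.3394  0.104 ]
blue 28 [415.2 111.7] depth [ 0.7814 -0.3105  0.1171] plane 0.104 [ 0.786  -0.3143  0.104 ]
blue 21 [443.6 113.3] depth [ 0.777  -0.3797  0.1157] plane 0.104 [ 0.7811 -0.3838  0.104 ]
blue 37 [373.2 2
[... 625 characters left out ...]
 depth [0.4291 0.0987 0.0732] plane 0.086 [0.4304 0.0818 0.086 ]
red 538 [343.7 248.8] depth [ 0.6441 -0.1514  0.1184] plane 0.086 [ 0.6539 -0.1203  0.086 ]
red 239 [239.8 272.4] depth [ 0.4509 -0.1698  0.0857] plane 0.086 [ 0.4509 -0.1701  0.086 ]
red 98 [458.8 307.1] depth [ 0.806  -0.29    0.1177] plane 0.086 [ 0.8253 -0.268   0.086 ]
red 98 [453.9 332.1] depth [ 0.7805 -0.3336  0.1162] plane 0.086 [ 0.7974 -0.3152  0.086 ]
red 32 [474.7 341.6] depth [ 0.8042 -0.3523  0.1179] plane 0.086 [ 0.8236 -0.3339  0.086 ]
blue 39 [247.8 278.9] depth [ 0.4661 -0.2011  0.1036] plane 0.104 [ 0.4662 -0.2015  0.104 ]
axis [ 0.57998028 -0.11101794  0.066     ] arrow [ 0.69451442 -0.05376832  0.221     ]
```

View pics/topz.png

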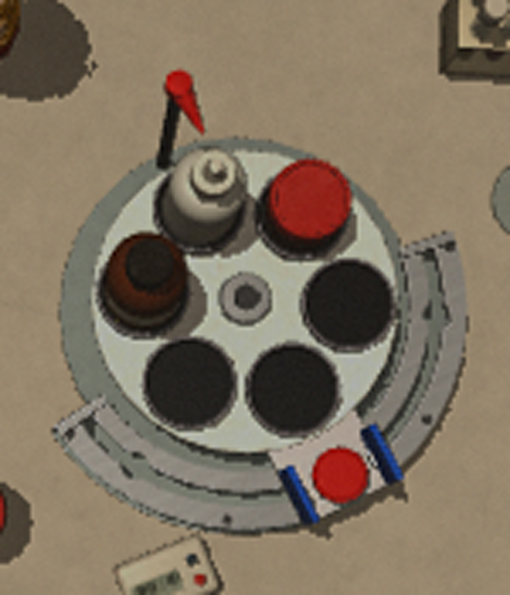

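```bash
python3 - <<'E'
from workcell import bot
from scipy.spatial.transform import Rotation as R
import numpy as np
s=bot.read_state(); M=R.from_rotvec(s["tcp_rot"]).as_matrix(); print(M.round(4)); p=s["tool_pos"]
for i,n in ((0,"x"),(2,"z")): print(n,np.degrees(np.arctan2(M[1,i],M[0,i])))
print("shift tool axes to above plunger z .15:",M.T@(np.array([.4508,-.1698,.15])-p))
E
```

```text
[[-9.328e-01 -6.000e-04  3.604e-01]
 [-3.604e-01  1.900e-03 -9.328e-01]
 [-1.000e-04 -1.000e+00 -2.000e-03]]
x -158.8736707623923
z -68.8736601741137
shift tool axes to above plunger z .15: [-0.35924685  0.08083605 -0.35330284]
```

```bash
python3 -m handwheel '[[-0.036,0,-0.035,0,0,0,0],[-0.036,0,-0.035,0,0,0,0],[-0.036,0,-0.035,0,0,0,0],[-0.036,0,-0.035,0,0,0,0],[-0.036,0,-0.035,0,0,0,0],[-0.036,0,-0.035,0,0,0,0],[-0.036,0,-0.035,0,0,0,0],[-0.036,0,-0.035,0,0,0,0]]' 20
python3 -m handwheel '[[-0.036,0,-0.035,0,0,0,0],[-0.035,0,-0.036,0,0,0,0],[0,0.04,0,0,-0.075,0,0],[0,0.04,0,0,0,0,0],[0,0,0,0,0,0,0]]'
cat > st.py <<'E'
from workcell import bot
from scipy.spatial.transform import Rotation as R
import numpy as np
A=np.array([.5818,-.1076])
s=bot.read_state(); M=R.from_rotvec(s["tcp_rot"]).as_matrix(); p=s["tool_pos"]
d=p[:2]-A
print("t",round(s["time"],2),"p",p.round(4),"r",np.hypot(*d).round(4),"ang from mid",(np.degrees(np.arctan2(d[1],d[0]))%360-205.4).round(2),"zaxis yaw",np.degrees(np.arctan2(M[1,2],M[0,2])).round(2),"tilt",M[2].round(3))
print("F",s["wrist_force"].round(2),"F tool",(M.T@s["wrist_force"]).round(2),"w",round(s["width"],3),"q",s["q"].round(2))
print("to plunger(mid), z .0745:",(M.T@(np.array([.4508,-.1698,.0745])-p)).round(4))
E
python3 st.py
```

```text
time: 1.1
tool_pos: [0.4112, -0.2629, 0.2309]
tcp_rot: [-0.377, 2.021, -2.02]
wrist_force: [-0.1, 0.2, -0.2]
width: -0.004
time: 1.72
tool_pos: [0.4484, -0.1711, 0.1476]
tcp_rot: [-0.454, 1.983, -1.973]
wrist_force: [-0.8, -0.3, -0.8]
width: -0.0
t 1.73 p [ 0.4484 -0.1711  0.1476] r 0.1477 ang from mid 0.04 zaxis yaw -64.54 tilt [ 0.006 -1.    -0.007]
F [-0.8  -0.33 -0.83] F tool [ 0.86  0.83 -0.04] w -0.0 q [-0.42 -0.03  2.09 -0.    1.09  0.71]
to plunger(mid), z .0745: [-0.0031  0.073   0.0004]
```

```bash
python3 -m handwheel '[[-0.003,0.028,0,0,0,0,0],[0,0.027,0,0,0,0,0],[0,0,0,0,0,0,0]]'; python3 st.py
python3 - <<'E'
from workcell import optics
import cv2
c=optics.read_camera("side"); cv2.imwrite("pics/s1.png",cv2.resize(c["image"][160:350,190:390,::-1],None,fx=3,fy=3))
E
```

```text
time: 2.1
tool_pos: [0.4534, -0.1713, 0.0958]
tcp_rot: [-0.448, 1.979, -1.975]
wrist_force: [-0.3, 0.5, -0.4]
width: 0.0
t 2.1 p [ 0.4534 -0.1713  0.0958] r 0.1434 ang from mid 0.99 zaxis yaw -64.6 tilt [ 0.002 -1.    -0.002]
F [-0.35  0.49 -0.44] F tool [ 0.1   0.44 -0.59] w 0.0 q [-0.41  0.04  2.13  0.    0.98  0.71]
to plunger(mid), z .0745: [ 0.0016  0.0213 -0.0024]
```

View pics/s1.png

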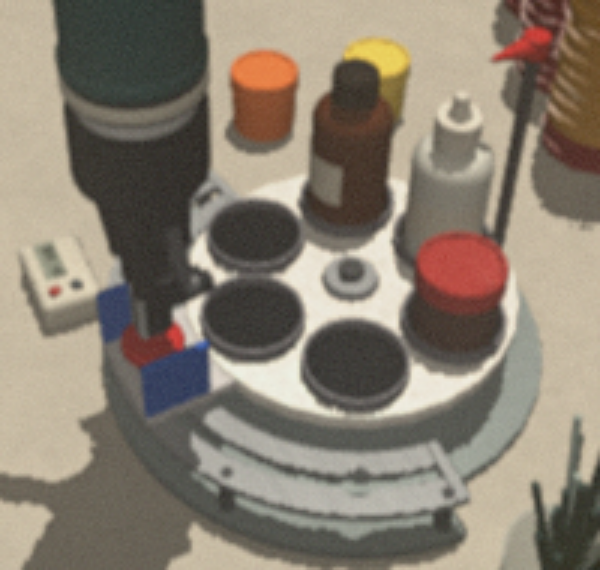

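The side view shows the shut fingertips over the red cap at about (150,340), between the two blue paddles. I'll press down now.

```bash
python3 -m handwheel '[[0.001,0.006,0,0,0,0,0],[0,0.005,0,0,0,0,0],[0,0.005,0,0,0,0,0],[0,0.004,0,0,0,0,0],[0,0,0,0,0,0,0]]'; python3 st.py
```

```text
time: 2.78
tool_pos: [0.4542, -0.1722, 0.0768]
tcp_rot: [-0.444, 1.974, -1.976]
wrist_force: [1.1, -0.2, 5.3]
width: 0.003
t 2.77 p [ 0.4542 -0.1722  0.0768] r 0.143 ang from mid 1.47 zaxis yaw -64.58 tilt [-0.001 -1.     0.001]
F [ 1.06 -0.17  5.27] F tool [-0.9  -5.26  0.61] w 0.003 q [-0.41  0.06  2.15  0.    0.93  0.71]
to plunger(mid), z .0745: [ 0.0021  0.0023 -0.0037]
```

```bash
python3 -m handwheel '[[0.001,0.0025,0,0,0,0,0],[0,0,0,0,0,0,0]]'; python3 st.py; python3 -m handwheel '[[0,0,0.006,0,0,0,0],[0,0,0.006,0,0,0,0],[0,0,0.006,0,0,0,0],[0,0,0.0,0,0,0,0]]'; python3 st.py
```

```text
time: 3.02
tool_pos: [0.4542, -0.1724, 0.0747]
tcp_rot: [-0.442, 1.974, -1.975]
wrist_force: [1.8, 0.6, 6.1]
width: -0.002
t 3.02 p [ 0.4542 -0.1724  0.0747] r 0.1431 ang from mid 1.5 zaxis yaw -64.6 tilt [-0.003 -1.     0.001]
F [1.84 0.57 6.07] F tool [-1.93 -6.06  0.28] w -0.002 q [-0.41  0.06  2.15  0.    0.93  0.71]
to plunger(mid), z .0745: [ 0.0019  0.0002 -0.0038]
time: 3.52
tool_pos: [0.4621, -0.1891, 0.0749]
tcp_rot: [-0.442, 1.973, -1.976]
wrist_force: [1.9, 0.2, 6.0]
width: 0.001
t 3.52 p [ 0.4621 -0.1891  0.0749] r 0.1448 ang from mid 8.87 zaxis yaw -64.6 tilt [-0.003 -1.     0.002]
F [1.92 0.19 5.96] F tool [-1.83 -5.95  0.67] w 0.001 q [-0.44  0.09  2.12  0.    0.93  0.69]
to plunger(mid), z .0745: [ 0.002   0.0004 -0.0223]
```

```bash
python3 -m handwheel '[[0,0,0,0,-0.09,0,0],[0,0,0,0,-0.098,0,0],[0,0,0.0095,0,-0.0654,0,0],[0,0,0.0095,0,-0.0654,0,0],[0,0,0.0095,0,-0.0654,0,0],[0,0,0.0095,0,-0.0654,0,0],[0,0,0,0,0,0,0]]'; python3 st.py
python3 - <<'E'
from workcell import optics
import cv2
c=optics.read_camera("top"); cv2.imwrite("pics/t2.png",cv2.resize(c["image"][110:285,260:410,::-1],None,fx=3.4,fy=3.4))
c=optics.read_camera("side"); cv2.imwrite("pics/s2.png",cv2.resize(c["image"][160:350,190:390,::-1],None,fx=3,fy=3))
E
```

```text
time: 4.4
tool_pos: [0.4869, -0.2178, 0.0747]
tcp_rot: [-0.808, 1.686, -1.689]
wrist_force: [0.1, -2.0, 6.0]
width: -0.001
t 4.4 p [ 0.4869 -0.2178  0.0747] r 0.1454 ang from mid 23.85 zaxis yaw -38.79 tilt [-0.    -1.     0.002]
F [ 0.14 -1.97  6.03] F tool [ 1.45 -6.03  1.36] w -0.001 q [-0.47  0.15  2.05 -0.    0.94  0.21]
to plunger(mid), z .0745: [-0.0148  0.0001 -0.0582]
```

View pics/s2.png

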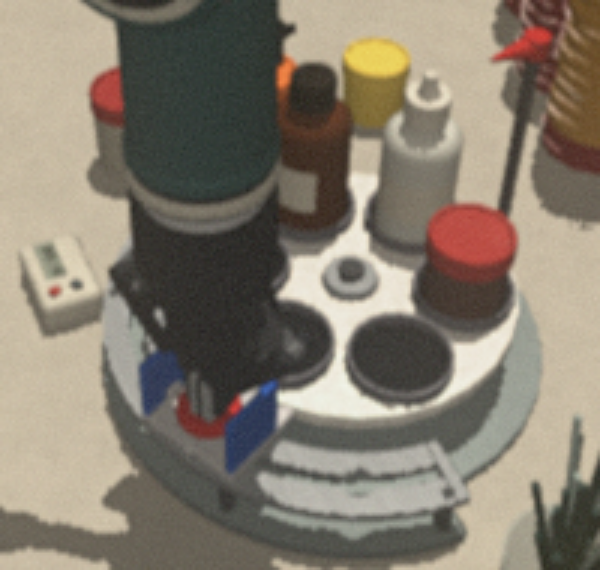

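View pics/t2.png

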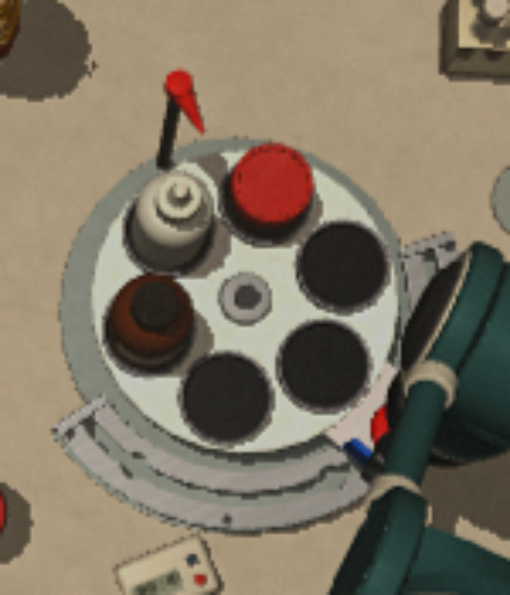

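The table is turning counter-clockwise: the pot moved from (309,197) to (272,185) in the top view, towards the pointer. Carrying on.

```bash
python3 -m handwheel '[[0,0,0.0095,0,-0.0654,0,0],[0,0,0.0095,0,-0.0654,0,0],[0,0,0.0095,0,-0.0654,0,0],[0,0,0.0095,0,-0.0654,0,0],[0,0,0.0095,0,-0.0654,0,0],[0,0,0.0095,0,-0.0654,0,0],[0,0,0,0,0,0,0]]'; python3 st.py
cat >> h.py <<'E'
def pot(tag):
    from workcell import optics
    c=optics.read_camera("top"); cv2.imwrite(f"pics/t{tag}.png",cv2.resize(c["image"][110:285,260:410,::-1],None,fx=3.4,fy=3.4))
    A=np.array([.5818,-.1076])
    for a,ce,m in blobs(c["image"],(0,140,70),(6,255,255),200):
        p=ray(c,*ce,.12)[:2]; d=p-A
        if .04<np.hypot(*d)<.11: print("pot",p.round(4),"r",np.hypot(*d).round(4),"ang rel pointer",np.degrees(np.arctan2(d[1],d[0])).round(2)-25.4)
    c=optics.read_camera("side"); cv2.imwrite(f"pics/s{tag}.png",cv2.resize(c["image"][160:350,190:390,::-1],None,fx=3,fy=3))
E
python3 -c "
from h import *; pot('3')"
```

```text
time: 5.38
tool_pos: [0.5363, -0.246, 0.0749]
tcp_rot: [-1.061, 1.413, -1.418]
wrist_force: [-0.6, -2.4, 6.1]
width: -0.0
t 5.38 p [ 0.5363 -0.246   0.0749] r 0.1457 ang from mid 46.41 zaxis yaw -16.28 tilt [ 0.001 -1.     0.003]
F [-0.57 -2.38  6.07] F tool [ 2.45 -6.07  0.14] w -0.0 q [-0.47  0.25  1.93 -0.    0.96 -0.19]
to plunger(mid), z .0745: [-0.0492  0.     -0.1035]
pot [ 0.6545 -0.0941] r 0.0739 ang rel pointer -14.899999999999999
```

View pics/s3.png

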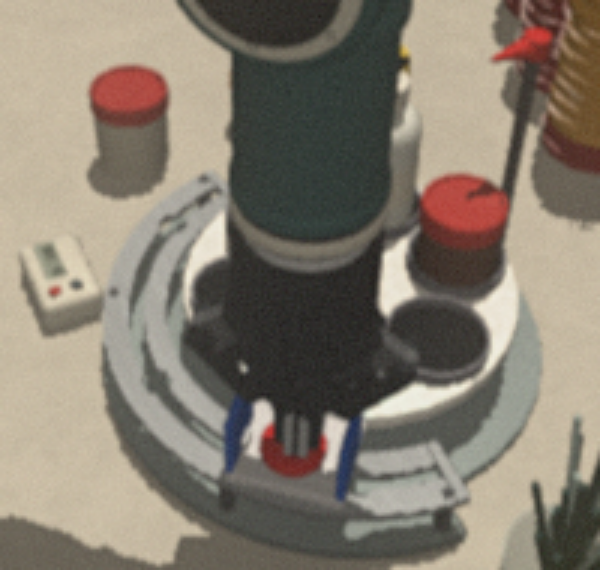

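```bash
python3 -m handwheel '[[0,0,0.0065,0,-0.0436,0,0],[0,0,0.0065,0,-0.0436,0,0],[0,0,0,0,0,0,0],[0,-0.008,0,0,0,0,0],[0,-0.0085,0,0,0,0,0],[0,0,0,0,0,0,0]]'; python3 st.py
python3 -m handwheel '[[0,0,0.004,0,-0.0275,0,0],[0,0,0.004,0,-0.0275,0,0],[0,0,0.002,0,-0.0138,0,0],[0,0,0,0,0,0,0]]'; python3 st.py
python3 -c "
from h import *; pot('4')"
```

```text
time: 6.22
tool_pos: [0.5476, -0.2479, 0.0908]
tcp_rot: [-1.109, 1.353, -1.354]
wrist_force: [0.4, -0.9, -0.6]
width: 0.002
t 6.22 p [ 0.5476 -0.2479  0.0908] r 0.1444 ang from mid 50.9 zaxis yaw -11.33 tilt [-0.    -1.     0.001]
F [ 0.39 -0.94 -0.58] F tool [0.85 0.58 0.56] w 0.002 q [-0.47  0.25  1.9   0.    0.99 -0.27]
to plunger(mid), z .0745: [-0.0576  0.0163 -0.1103]
time: 6.72
tool_pos: [0.5574, -0.2498, 0.0901]
tcp_rot: [-1.146, 1.304, -1.303]
wrist_force: [-0.4, -0.4, 0.4]
width: 0.002
t 6.72 p [ 0.5574 -0.2498  0.0901] r 0.1443 ang from mid 54.87 zaxis yaw -7.37 tilt [-0. -1. -0.]
F [-0.42 -0.36  0.42] F tool [ 0.41 -0.42 -0.37] w 0.002 q [-0.46  0.27  1.88  0.    1.   -0.33]
to plunger(mid), z .0745: [-0.0656  0.0156 -0.116 ]
pot [ 0.6531 -0.088 ] r 0.074 ang rel pointer -10.059999999999999
```

View pics/s4.png

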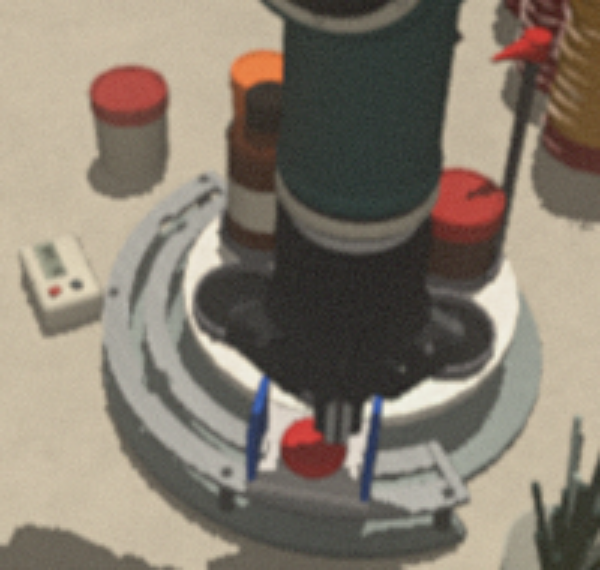

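The plunger is released under the sector, the table stands at about 50° and the fingertip at (340,420) is nearing the leading paddle. I'll push slowly from here.

```bash
python3 -m handwheel '[[0,0,0.002,0,-0.0138,0,0],[0,0,0.002,0,-0.0138,0,0],[0,0,0.002,0,-0.0138,0,0],[0,0,0.002,0,-0.0138,0,0],[0,0,0.002,0,-0.0138,0,0],[0,0,0.002,0,-0.0138,0,0],[0,0,0.002,0,-0.0138,0,0],[0,0,0.002,0,-0.0138,0,0]]'; python3 st.py
python3 -m handwheel '[[0,0,0.002,0,-0.0138,0,0],[0,0,0.002,0,-0.0138,0,0],[0,0,0,0,0,0,0]]'; python3 st.py
python3 -c "
from h import *; pot('5')"
```

```text
time: 7.82
tool_pos: [0.5733, -0.2513, 0.0902]
tcp_rot: [-1.201, 1.222, -1.222]
wrist_force: [-3.6, -1.8, 0.4]
width: -0.001
t 7.83 p [ 0.5733 -0.2513  0.0902] r 0.1439 ang from mid 61.2 zaxis yaw -1.02 tilt [ 0. -1. -0.]
F [-3.59 -1.85  0.4 ] F tool [ 1.91 -0.4  -3.56] w -0.001 q [-0.45  0.29  1.84 -0.    1.01 -0.43]
to plunger(mid), z .0745: [-0.0793  0.0157 -0.1239]
time: 8.2
tool_pos: [0.5776, -0.2511, 0.0902]
tcp_rot: [-1.213, 1.202, -1.203]
wrist_force: [-2.4, -1.2, -0.7]
width: -0.001
t 8.2 p [ 0.5776 -0.2511  0.0902] r 0.1435 ang from mid 62.91 zaxis yaw 0.52 tilt [-0. -1.  0.]
F [-2.42 -1.19 -0.73] F tool [ 1.16  0.73 -2.43] w -0.001 q [-0.45  0.3   1.83  0.    1.01 -0.46]
to plunger(mid), z .0745: [-0.0824  0.0157 -0.126 ]
pot [ 0.6506 -0.0797] r 0.0742 ang rel pointer -3.3599999999999994
```

```bash
for i in 1; do python3 -m handwheel '[[0,0,0.001,0,-0.007,0,0],[0,0,0.001,0,-0.007,0,0],[0,0,0.001,0,-0.007,0,0],[0,0,0.001,0,-0.007,0,0],[0,0,0.001,0,-0.007,0,0],[0,0,0,0,0,0,0]]'; done; python3 st.py
python3 -c "
from h import *; pot('6')"
```

```text
time: 9.05
tool_pos: [0.5824, -0.2511, 0.0902]
tcp_rot: [-1.23, 1.177, -1.177]
wrist_force: [-3.4, -2.6, -1.5]
width: 0.001
t 9.05 p [ 0.5824 -0.2511  0.0902] r 0.1435 ang from mid 64.83 zaxis yaw 2.53 tilt [ 0. -1.  0.]
F [-3.43 -2.62 -1.47] F tool [ 2.47  1.47 -3.55] w 0.001 q [-0.45  0.31  1.82  0.    1.01 -0.49]
to plunger(mid), z .0745: [-0.087   0.0157 -0.1279]
pot [ 0.6495 -0.0773] r 0.0742 ang rel pointer -1.2699999999999996
```

View pics/s6.png

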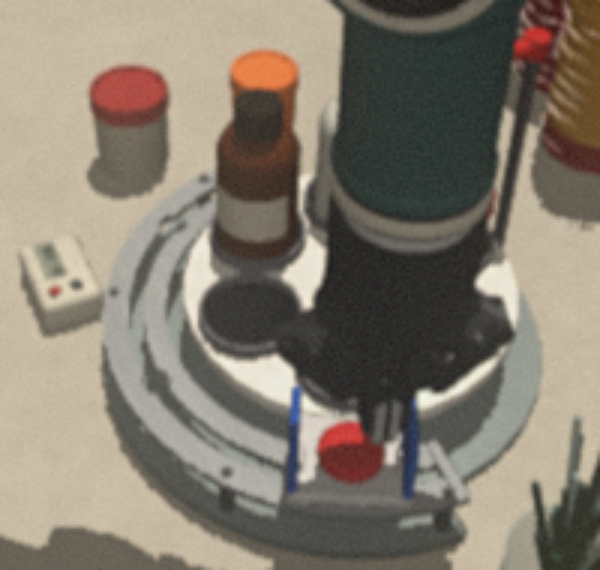

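```bash
cat >> h.py <<'E'
def cap():
    from workcell import optics
    c=optics.read_camera("side"); T=c["world_from_camera"];Ki=np.linalg.inv(c["mtx"])
    for a,ce,m in blobs(c["image"],(0,140,70),(6,255,255),40):
        v,u=np.nonzero(m); d=c["z_map"][m].astype(float); k=d>0
        P=(T[:3,:3]@(Ki@np.stack([u,v,np.ones(len(u))])*d)).T[k]+T[:3,3]
        q=np.median(P,0)
        if q[0]<.66 and q[1]<-.14: print("cap",a,q.round(4),"z pctl 75,90",np.percentile(P[:,2],[75,90]).round(4))
E
python3 -c "
from h import *; cap()"
python3 -m handwheel '[[0,0,0.001,0,-0.007,0,0],[0,0,0.001,0,-0.007,0,0],[0,0,0,0,0,0,0]]'; python3 st.py
python3 -c "
from h import *; cap(); pot('7')"
```

```text
cap 295 [ 0.5644 -0.2548  0.0772] z pctl 75,90 [0.0779 0.0785]
time: 9.57
tool_pos: [0.5845, -0.2509, 0.0903]
tcp_rot: [-1.236, 1.166, -1.167]
wrist_force: [-3.0, -1.4, -0.3]
width: 0.001
t 9.57 p [ 0.5845 -0.2509  0.0903] r 0.1434 ang from mid 65.67 zaxis yaw 3.33 tilt [-0. -1.  0.]
F [-2.99 -1.41 -0.29] F tool [ 1.23  0.28 -3.07] w 0.001 q [-0.44  0.31  1.82  0.    1.01 -0.5 ]
to plunger(mid), z .0745: [-0.0888  0.0158 -0.1288]
cap 294 [ 0.5664 -0.2553  0.0774] z pctl 75,90 [0.0781 0.0788]
pot [ 0.6491 -0.0766] r 0.0741 ang rel pointer -0.6699999999999982
```

Cap still at 77 mm, so it is still under the sector and not in the hole. I'll creep on.

```bash
python3 -m handwheel '[[0,0,0.0007,0,-0.005,0,0],[0,0,0.0007,0,-0.005,0,0],[0,0,0,0,0,0,0]]'; python3 st.py
python3 -c "
from h import *; cap()"
```

```text
time: 10.1
tool_pos: [0.5867, -0.2506, 0.0907]
tcp_rot: [-1.239, 1.158, -1.16]
wrist_force: [0.1, 0.4, 0.2]
width: 0.001
t 10.1 p [ 0.5867 -0.2506  0.0907] r 0.1431 ang from mid 66.55 zaxis yaw 3.89 tilt [-0.    -1.     0.002]
F [0.08 0.45 0.18] F tool [-0.44 -0.18  0.11] w 0.001 q [-0.44  0.31  1.82  0.    1.01 -0.51]
to plunger(mid), z .0745: [-0.0898  0.0159 -0.1301]
cap 289 [ 0.5679 -0.256   0.0856] z pctl 75,90 [0.0863 0.0869]
```

The plunger sprang up: the cap is at about 86 mm and the push force has dropped to zero. I'll back off the paddle and lift clear.

```bash
python3 -m handwheel '[[0,0,-0.004,0,0,0,0],[0,-0.005,-0.004,0,0,0,0],[0,-0.03,0,0,0,0,0],[0,-0.05,0,0,0,0,0],[0,-0.05,0,0,0,0,0],[0.04,-0.04,0,0,0,0,0],[0.05,0,-0.03,0,0,0,0],[0,0,0,0,0,0,0]]'; python3 st.py
python3 -c "
from h import *; cap(); pot('8')
import numpy as np
from workcell import optics
c=optics.read_camera('top'); c0=dict(np.load('pics/top0.npz'))
for a,ce,m in blobs(c['image'],(105,130,60),(130,255,255)): print('blue',a,ray(c,*ce,.104).round(4))
for a,ce,m in blobs(c['image'],(0,140,70),(6,255,255),100): print('red',ce.round(1))
cv2.imwrite('pics/t9.png',c['image'][:,:,::-1])"
```

```text
time: 11.15
tool_pos: [0.5524, -0.3468, 0.2669]
tcp_rot: [-1.239, 1.16, -1.165]
wrist_force: [-0.1, -0.0, -0.4]
width: 0.002
t 11.15 p [ 0.5524 -0.3468  0.2669] r 0.241 ang from mid 57.6 zaxis yaw 3.65 tilt [ 0.003 -1.     0.001]
F [-0.12 -0.01 -0.39] F tool [-0.    0.39 -0.12] w 0.002 q [-0.6   0.2   1.62 -0.    1.32 -0.66]
to plunger(mid), z .0745: [-0.1836  0.1918 -0.0904]
cap 339 [ 0.5698 -0.2539  0.0855] z pctl 75,90 [0.0862 0.0867]
pot [ 0.6485 -0.0749] r 0.0743 ang rel pointer 0.6900000000000013
blue 25 [ 0.8079 -0.3391  0.104 ]
blue 28 [ 0.7865 -0.3143  0.104 ]
blue 28 [ 0.7803 -0.3827  0.104 ]
blue 36 [ 0.6015 -0.2542  0.104 ]
blue 39 [ 0.5358 -0.2488  0.104 ]
red [288.1  20.2]
red [427.6  34.1]
red [146.6  78.6]
red [198.4  91.7]
red [319.6 166.1]
red [391.4 200.6]
red [248.3 260. ]
```

View pics/t9.png

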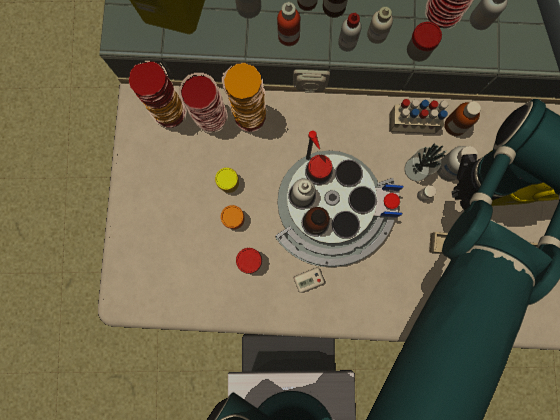

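View pics/s8.png

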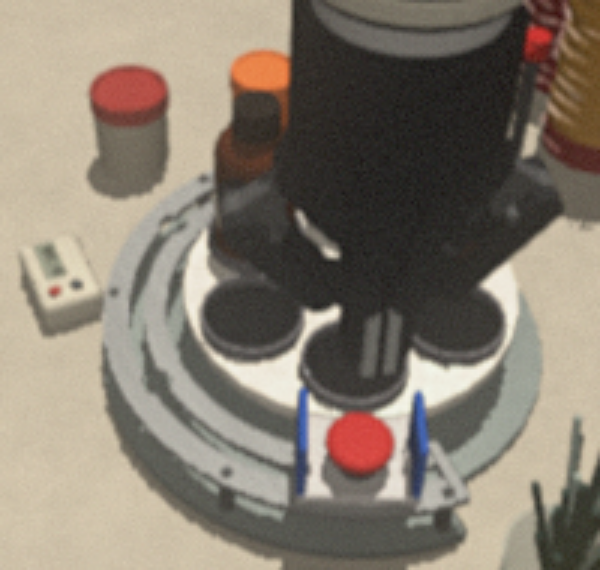

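The top view shows the pot at (320,166) under the pointer arrow. The cap is at (391,200), up at 86 mm, with the arm clear and no force on it. The jar and the timer haven't moved. Handing in.

```bash
python3 -c "
from workcell import workorder; print(workorder.finish_job())"
```

```text
the job is handed in; nothing more can be done
None
```

The red-lidded pot is at the red pointer and the plunger is locked up in the next hole; I handed the job in at about 11 s.

**What I did:** I pressed the plunger about 11 mm down with the shut fingertips. I turned the table counter-clockwise to about 50° with the fingertips still pressing the cap, then lifted off. From there I pushed the leading paddle slowly until the plunger sprang into the +60° hole, then backed off and lifted clear.

**Last checks:**
- **Plunger:** the cap top is at about 86 mm, so it is fully up. The push force fell from about 3 N to 0 as it sprang in.
- **Pot:** it measures 0.7° from the pointer direction, which is within the 1° play and my measuring error.
- **Bystanders:** the jar and the timer look unmoved in the pictures. The vial still stands right of the carousel in the last top view, but I did not measure its position.
- **Forces:** the highest wrist force I read was about 6 N, and nothing was touching the arm at the end.

No check failed or disagreed.

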